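# Set the throwing gauge from a sample jug

### The job

Set the throwing gauge from the sample jug, using only its knob: wind the foot down, past the height it is finally to have, until it just touches the jug's rim, gently, for bisque chips. Then wind back up and stop with the foot 8 mm above the rim (the shrinkage allowance), arriving there from below so that the screw's slack stays taken up in the raising direction, and let go of the knob. Leave the jug and everything else where they stand.

Things in the scene. Friction and masses are not known exactly. Their poses are not given: they have to be found in the camera images.
- knob_grip (a point): Black fluted round knob on top of the gauge, 42 mm across, 36 mm tall, axis vertical; this point is on its axis, 16 mm below its top. 22 mm of free height under the knob down to a brass collar. Counter-clockwise from above raises the foot, clockwise lowers it: 40 mm per full turn (6.37 mm per rad) with the slack taken up. Its orientation turns with the knob.
- winder (a joint): Where the knob stands in the worn screw's free play, rad: -0.25 = slack taken up for lowering, +0.25 = for raising; random at the start. On reversing, the knob turns 0.5 rad easily (0.004 Nm) before the foot moves; then it takes about 0.02 to 0.04 Nm, plus 0.0064 Nm per N of foot on rim. Friction holds the carriage where it is left.
- carriage: Sliding aluminium carriage with its arm and foot; origin on the screw axis, x along the foot bar, y along the arm towards the jug, z up. The foot is a level flat steel bar 110 x 16 x 6 mm across the jug's mouth, 115 mm out. Its stem was clamped by hand: the foot's underside lies anywhere from 0 to 8 mm below the carriage's origin, not measured, and 11 to 27 mm above the rim at the start.
- gauge: The throwing gauge's stand, bolted down: grey base 130 x 100 x 14 mm, two upright rods, crosshead with its top 222 mm up; origin under the base's centre, on the screw axis, z up. The foot hangs from the arm on a stiff spring, 12 N per mm, so it yields a little when pressed; it can be lowered by up to 50 mm from its start.
- jug: Sample jug of unglazed bisque, loose on the turntable, 95 mm tall, 72 mm across the rim, 84 mm at the belly, wall 5 mm, about 0.4 kg, with a handle towards its own +y; origin under its centre, z up. It bears at most 20 N on its rim.
- rim (a point): Centre of the jug's mouth, level with its flat rim.
- wheel: Low metal turntable (fixed, does not turn) 116 mm across that carries the jug; its top lies 40 mm above its origin. Its height varies by some mm.
- beaker: Bystander: plain bisque beaker, 85 mm tall, 72 mm across; origin under its centre.
- dish: Bystander: shallow bisque bowl, 130 mm across, 45 mm tall; origin under its centre.
- rib: Bystander: flat wooden throwing rib, 100 x 45 x 6 mm, lying on the table; origin under its centre.
- fettling: Bystander: long-handled brush, 200 mm, lying on the table.

How it is judged:
By the outcome, as a careful person would: the job done as asked, in the order asked, and still so for the second after the job is handed in, with the robot touching nothing.
It also fails if it takes over 72 s, if anything falls off the work surface, if the arm or the gripper's body presses on something with over 40 N, if the wrist force passes 120 N, or if a joint passes its speed limit or range.

### The arm

A 6-joint arm with a two-finger parallel gripper is mounted at the origin on the work surface. World frame = base frame: x ahead of the robot, y to its left, z up, the work surface at z = 0. Lengths are in m, angles in rad, forces in N, time in s.
With the tool pointing down it reaches from about 0.25 to 0.775 m from the base axis. Payload 8.9 kg.
Tool frame: the origin (TCP) lies at the centre of the arm's flange, where the gripper is bolted on; the fingertips stand 173 mm ahead of it and the grasp point (between the pads) lies 155 mm ahead of it (env.hold_point_z is the distance from the TCP to the grasp point, in m); z points along the fingers, y is the direction in which the jaws open and shut (so a half turn about z gives the same grasp; the last joint's range is limited). The gripper opens to 85 mm and grips with 20 to 120 N. Pads are 22 mm wide; open, the fingers measure 114 mm over their backs; the gripper's body (76 mm by 85 mm) begins 54 mm behind the grasp point. The pads swing forward as they close: fully open they stand 13 mm farther back than shut.
Start: joints at [-1.438, 0.291, -0.153, 1.127, 0, 1.431], TCP at [0.141, -0.506, 0.405] pointing down, gripper open.
Joint ranges: [-2.52, 2.52], [-0.91, 1.74], [-1.3, 1.37], [-1.96, 2.02], [-1.52, 1.47], [-3.14, 3.14]. Speed limits (rad/s): [2.22, 2.22, 2.79, 3.14, 3.14, 3.14].

### API

Orientations are given as a unit quaternion [w, x, y, z].
In Python, from rig import env gives the robot as it stands.
- The arm moves only by the tool apply_moves, never from a script. Its argument "deltas" is a list of rows, each a list of 5 numbers: the opening, from 0 (shut) to 1 (fully open), then the shift along the world's x, y, z in mm, then the turn about the world's z in rad. A call has exactly 10 rows; each row is the pose to reach, as a shift and turn from the pose commanded when the call began; what a row does not reach only later rows make up. A row lasts 1/10 s, in which the tool goes at most 50 mm and 8.59 degrees, less where a joint would pass 70% of its speed; a pose out of reach is approached as far as the arm can. A call with a gripper value outside its range is refused whole. The fingers move at their own pace and stop on an object; the grip force is fixed at half the most. Time passes only in rows, so rows that repeat a pose let the fingers close, or fill a call up. It gives the time, the measured TCP pose, the force and the opening at its end, in the units of the state.
- env.get_obs(): the state, without advancing time (a new reading comes with each control period).
- env.snapshot(name): name is "scene" or "top" or "wrist"; returns the picture (420x560x3 uint8, blue, green, red); there is no depth.
- env.get_calibration(name): a dict with "camera_matrix" (3x3 intrinsics, pixels), "rvec" (rotation vector, rad) and "tvec" (3), from world to camera coordinates, as OpenCV has them. Camera axes: x right, y down, z forward; pixel columns grow to the right and rows downward; lengths in m; the calibration is good to about 2 mm. The wrist camera is an equidistant fisheye: a pixel r from the principal point sees the ray r / f radians off the axis. A picture is of the moment at which its call begins: read the wrist's pose just before it. get_calibration takes no time and is no camera call; for the wrist camera it gives the pose at the moment of the call.
- env.sign_off(): hands the job in, once; it reports no verdict.
The state is a dict: "time": time; "qpos": joint angles; "qvel": joint speeds; "tau": joint torques, N m; "position": TCP position; "ee_rot": TCP orientation; "ft_force": force on the tool from outside, world axes, zero at the start; "ft_torque": the same for the moment, N m; "opening": opening from 0.0 (shut) to 1.0 (fully open).
Only numpy, scipy, OpenCV 4.12 (cv2) and the standard library are available. Lean on these libraries where they do the work, as an engineer would, in place of code of your own. Each camera call takes 0.05 s, during which the arm holds its last target. There are 200 camera calls.

## Working session

There is one attempt and no reset: what is moved stays moved. The work goes in short steps, Python scripts to look and compute and a tool call to move; the robot and the scene stay as the last step left them, time stands still between calls to the robot, and variables do not carry over. Pictures are saved under pics/ and viewed, about 8 in all and at most 12, crops included, and the job is handed in when it is done.

Besides the shell and the picture viewer there is one more tool, called by a JSON object that holds its "name" and its "arguments", one argument or row to a line. apply_moves: Moves the arm, as the interface text tells. Its arguments: {"type":"object","properties":{"deltas":{"type":"array","items":{"type":"array","items":{"type":"number"}}}},"required":["deltas"]}

```bash
mkdir -p pics; ls; python3 - <<'E'
from rig import env
import cv2
o=env.get_obs();print(o['time'],o['position'],o['ee_rot'],o['ft_force'],o['opening'],env.hold_point_z)
for n in("scene","top"):
    cv2.imwrite(f"pics/{n}0.png",env.snapshot(n)); c=env.get_calibration(n);print(n,c)
E
```

```text
pics
0.0 [ 0.14091962 -0.50549931  0.40413569] [-6.68453331e-04  9.90779177e-01  1.35484965e-01 -3.20408520e-06] [ 0.14067275  0.07939924 -0.07988859] 1.0010093403306373 0.1547
scene {'camera_matrix': array([[392.58209896,   0.        , 275.66882599],
       [  0.        , 392.58209896, 211.94704125],
       [  0.        ,   0.        ,   1.        ]]), 'rvec': array([ 2.2330052 ,  1.0434838 , -0.39075323]), 'tvec': array([-0.31160693, -0.2246103 ,  1.4726334 ])}
top {'camera_matrix': array([[454.08545949,   0.        , 277.16247394],
       [  0.        , 454.08545949, 202.5933778 ],
       [  0.        ,   0.        ,   1.        ]]), 'rvec': array([ 2.18987024, -2.17125498,  0.13610181]), 'tvec': array([-0.07215368,  0.56780163,  1.29381792])}
```

View pics/scene0.png

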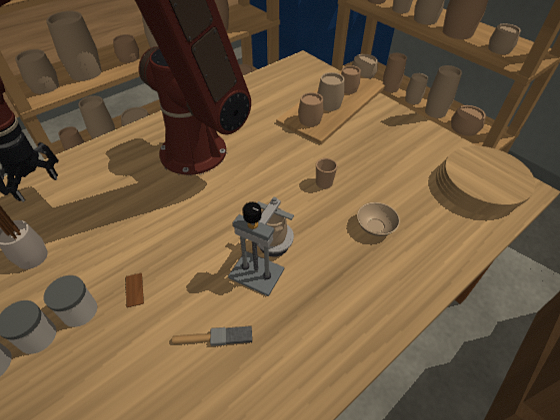

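View pics/top0.png

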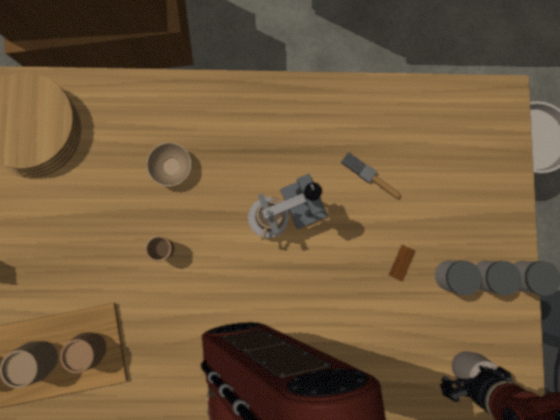

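The top view shows the black knob at about (313,190) and the foot bar over the jug at about (268,215). The scene view shows the knob at about (252,212). I'll triangulate from these.

```bash
cat > h.py <<'E'
import numpy as np, cv2
from rig import env
def ray(n,px):
    c=env.get_calibration(n);R=cv2.Rodrigues(c['rvec'])[0];K=c['camera_matrix']
    C=-R.T@c['tvec']; p=np.array([px[0]-K[0,2],px[1]-K[1,2]])
    if n=='wrist':
        r=np.hypot(*p);t=r/K[0,0];d=np.array([*(np.sin(t)*p/max(r,1e-9)),np.cos(t)])
    else: d=np.array([*(p/K[0,0]),1.])
    d=R.T@d;return C,d/np.linalg.norm(d)
def meet(rays):
    A=sum(np.eye(3)-np.outer(d,d) for C,d in rays);b=sum((np.eye(3)-np.outer(d,d))@C for C,d in rays)
    X=np.linalg.solve(A,b);return X,[np.linalg.norm(np.cross(X-C,d)) for C,d in rays]
def atz(n,px,z):
    C,d=ray(n,px);return C+d*(z-C[2])/d[2]
def proj(n,X):
    c=env.get_calibration(n);R=cv2.Rodrigues(c['rvec'])[0];K=c['camera_matrix'];p=R@np.array(X)+c['tvec']
    if n=='wrist':
        r=np.hypot(p[0],p[1]);t=np.arctan2(r,p[2]);q=p[:2]/max(r,1e-9)*t*K[0,0]
    else:q=p[:2]/p[2]*K[0,0]
    return q+K[:2,2]
E
python3 - <<'E'
from h import *
def blob(n,u0,v0,s=22):
    im=cv2.imread(f'pics/{n}0.png');m=(im.max(2)<40).astype(np.uint8);m[:, :u0-s]=0;m[:,u0+s:]=0;m[:v0-s]=0;m[v0+s:]=0
    k,l,st,ce=cv2.connectedComponentsWithStats(m);i=1+np.argmax(st[1:,4]);print(n,st[i],ce[i]);return st[i][:2]+(st[i][2:4]-1)/2
a=blob('top',313,190,14);b=blob('scene',252,212,14)
print(a,b,meet([ray('top',a),ray('scene',b)]))
print(atz('top',(268,215),.15),atz('top',(267,201),.15),atz('top',(272,235),.15))
def big(n,x,y,w,h,s):
    im=cv2.imread(f'pics/{n}0.png')[y:y+h,x:x+w];return cv2.resize(im,None,fx=s,fy=s,interpolation=cv2.INTER_CUBIC)
cv2.imwrite('pics/c0.png',np.hstack([big('top',240,160,100,100,4),big('scene',210,190,100,100,4)]))
E
```

```text
top [304 183  17  18 199] [312.38693467 192.40201005]
scene [243 202  19  22 301] [251.54817276 212.64784053]
[312.  191.5] [252.  212.5] (array([ 0.57203793, -0.14492908,  0.2669307 ]), [np.float64(0.00031908837184748605), np.float64(0.00031908837184740885)])
[ 0.52301848 -0.04055632  0.15      ] [ 0.56014145 -0.03756205  0.15      ] [ 0.47043265 -0.05155891  0.15      ]
```

View pics/c0.png

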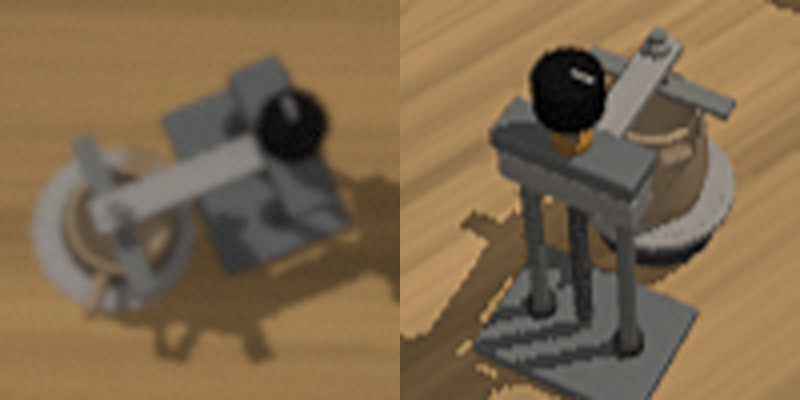

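The crop confirms a clear space round the knob, which carries a pale mark on top. The knob axis is at about (0.572, -0.145) with its top at about z 0.285. I'll go above it while pre-winding the wrist counter-clockwise, so that one grip covers the whole travel.

{"name": "apply_moves", "arguments": {
  "deltas": [
    [1, 15, 12, 20, 0.14],
    [1, 45, 37, 45, 0.28],
    [1, 80, 66, 70, 0.42],
    [1, 115, 95, 96, 0.56],
    [1, 150, 125, 96, 0.7],
    [1, 185, 154, 96, 0.84],
    [1, 220, 184, 96, 0.98],
    [1, 255, 213, 96, 1.12],
    [1, 290, 242, 96, 1.26],
    [1, 325, 271, 96, 1.4]
  ]
}}

```text
time: 1.1
position: [0.4671, -0.2331, 0.5005]
ee_rot: [-0.0, 0.668, 0.744, -0.0]
ft_force: [-0.1, -1.8, 0.4]
opening: 0.996
```

{"name": "apply_moves", "arguments": {
  "deltas": [
    [1, 30, 25, 0, 0.14],
    [1, 60, 50, 0, 0.28],
    [1, 90, 75, 0, 0.42],
    [1, 106, 89, 0, 0.56],
    [1, 106, 89, 0, 0.7],
    [1, 106, 89, 0, 0.84],
    [1, 106, 89, 0, 0.98],
    [1, 106, 89, 0, 1.12],
    [1, 106, 89, 0, 1.26],
    [1, 106, 89, 0, 1.4]
  ]
}}

```text
time: 2.1
position: [0.5719, -0.1457, 0.5003]
ee_rot: [-0.0, 0.032, 0.999, 0.0]
ft_force: [-0.1, -0.2, -0.0]
opening: 0.998
```

{"name": "apply_moves", "arguments": {
  "deltas": [
    [1, 0, 0, 0, 0.14],
    [1, 0, 0, 0, 0.28],
    [1, 0, 0, 0, 0.42],
    [1, 0, 0, 0, 0.56],
    [1, 0, 0, 0, 0.7],
    [1, 0, 0, 0, 0.84],
    [1, 0, 0, 0, 0.98],
    [1, 0, 0, 0, 1.12],
    [1, 0, 0, 0, 1.26],
    [1, 0, 0, 0, 1.4]
  ]
}}

```text
time: 3.1
position: [0.5719, -0.1457, 0.5003]
ee_rot: [-0.0, -0.619, 0.785, 0.0]
ft_force: [-0.5, 0.2, 0.1]
opening: 0.997
```

{"name": "apply_moves", "arguments": {
  "deltas": [
    [1, 0, 0, 0, 0.14],
    [1, 0, 0, 0, 0.28],
    [1, 0, 0, 0, 0.42],
    [1, 0, 0, 0, 0.56],
    [1, 0, 0, 0, 0.7],
    [1, 0, 0, 0, 0.82],
    [1, 0, 0, 0, 0.82],
    [1, 0, 0, 0, 0.82],
    [1, 0, 0, 0, 0.82],
    [1, 0, 0, 0, 0.82]
  ]
}}

```text
time: 4.1
position: [0.5719, -0.1457, 0.5006]
ee_rot: [0.0, 0.879, -0.476, -0.0]
ft_force: [-1.2, -0.2, 0.0]
opening: 0.997
```

```bash
python3 - <<'E'
from h import *
o=env.get_obs();print(o['time'],o['position'],o['ee_rot'],o['qpos'],o['ft_force'],o['ft_torque'])
c=env.get_calibration('wrist');print(c)
im=env.snapshot('wrist');cv2.imwrite('pics/w1.png',im)
print(proj('wrist',[.572,-.145,.285]))
E
```

```text
4.1 [ 0.57192021 -0.14571676  0.50063335] [ 2.08211832e-05  8.79243348e-01 -4.76372885e-01 -9.09497351e-05] [-3.73307809e-01  3.93960813e-01  2.45122967e-01  1.42214412e+00
 -1.89702132e-05 -2.52185083e+00] [-1.15247406 -0.24591897  0.03794742] [-0.01952502  0.02700088  0.02907464]
{'camera_matrix': array([[325.1922621 ,   0.        , 281.51893274],
       [  0.        , 325.1922621 , 208.3630866 ],
       [  0.        ,   0.        ,   1.        ]]), 'rvec': array([-0.85797616,  2.88425769,  0.48571396]), 'tvec': array([0.39813763, 0.33782179, 0.61290499])}
[278.27089234 241.74119959]
```

View pics/w1.png

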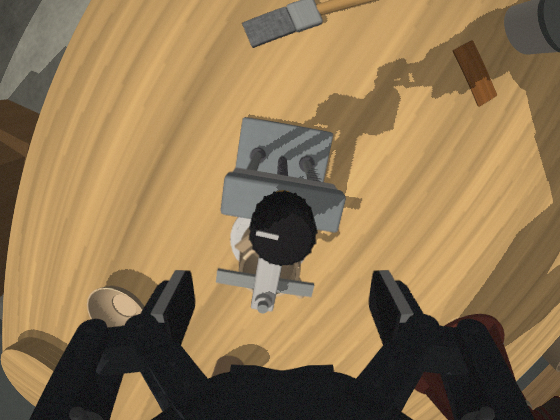

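The wrist view shows the knob spanning about x 250–316, y 191–264, with the foot bar across the mouth at y≈283. I'll fit the knob cylinder to its silhouette in all three views.

```bash
python3 - <<'E'
from h import *
from scipy.optimize import least_squares
# wrist pose unchanged since picture
def bb(f,u0,u1,v0,v1):
    im=cv2.imread(f);m=(im.max(2)<45).astype(np.uint8);k=np.zeros_like(m);k[v0:v1,u0:u1]=1;m*=k
    n,l,st,ce=cv2.connectedComponentsWithStats(m);s=st[1+np.argmax(st[1:,4])];return np.array([s[0]-.5,s[1]-.5,s[0]+s[2]-.5,s[1]+s[3]-.5])
B={'wrist':bb('pics/w1.png',235,330,180,275),'top':bb('pics/top0.png',298,327,177,205),'scene':bb('pics/scene0.png',238,267,196,227)}
print(B)
t=np.linspace(0,2*np.pi,60)
def mod(n,X):
    P=[proj(n,[X[0]+.021*np.cos(a),X[1]+.021*np.sin(a),z]) for a in t for z in(X[2],X[2]-.036)]
    P=np.array(P);return np.r_[P.min(0),P.max(0)]
for ns in (['wrist'],['top','scene'],['wrist','top','scene']):
    r=least_squares(lambda X:np.concatenate([mod(n,X)-B[n] for n in ns]),[.572,-.145,.285],loss='soft_l1',diff_step=1e-4)
    print(ns,r.x,r.fun.round(1))
c=env.get_calibration('wrist');R=cv2.Rodrigues(c['rvec'])[0];print('cam',-R.T@c['tvec'])
im=cv2.imread('pics/w1.png')
T=[ray('wrist',p) for p in((281,303),)]
for z in(.13,.15,.17):print(z,[atz('wrist',p,z).round(4) for p in((217,275),(313,290))])
E
```

```text
{'wrist': array([249.5, 190.5, 316.5, 265.5]), 'top': array([303.5, 182.5, 320.5, 200.5]), 'scene': array([242.5, 201.5, 261.5, 223.5])}Traceback (most recent call last):
  File "<stdin>", line 14, in <module>
    return func(*args, **kwargs)
    result = trf(vector_fun.fun, vector_fun.jac, x0, f0, J0, lb, ub, ftol, xtol,
                 gtol, max_nfev, x_scale, loss_function, tr_solver,
                 tr_options.copy(), verbose, callback=callback_wrapped)
    return trf_no_bounds(
        fun, jac, x0, f0, J0, ftol, xtol, gtol, max_nfev, x_scale,
        loss_function, tr_solver, tr_options, verbose, callback=callback)
    J = jac(x)
    self._update_jac()
    ~~~~~~~~~~~~~~~~^^
    self.J = self.jac_wrapped(xp_copy(self.x), f0=self.f)
             ~~~~~~~~~~~~~~~~^^^^^^^^^^^^^^^^^^^^^^^^^^^^
    J, dct = approx_derivative(
             ~~~~~~~~~~~~~~~~~^
        self.fun,
        ^^^^^^^^^
    ...<2 lines>...
        **self.finite_diff_options,
        ^^^^^^^^^^^^^^^^^^^^^^^^^^^
    )
    ^
    J, _nfev = _dense_difference(fun_wrapped, x0, f0, h,
               ~~~~~~~~~~~~~~~~~^^^^^^^^^^^^^^^^^^^^^^^^
                             use_one_sided, method,
                             ^^^^^^^^^^^^^^^^^^^^^^
                             mf)
                             ^^^
    df = [f_eval - f0 for f_eval in f_evals]
                                    ^^^^^^^
    f = np.atleast_1d(self.fun(x, *self.args, **self.kwargs))
                      ~~~~~~~~^^^^^^^^^^^^^^^^^^^^^^^^^^^^^^
    return np.atleast_1d(self.fun(x))
                         ~~~~~~~~^^^
    return self.f(x, *self.args, **self.kwargs)
           ~~~~~~^^^^^^^^^^^^^^^^^^^^^^^^^^^^^^
  File "<stdin>", line 14, in <lambda>
  File "<stdin>", line 11, in mod
  File "h.py", line 16, in proj
    c=env.get_calibration(n);R=cv2.Rodrigues(c['rvec'])[0];K=c['camera_matrix'];p=R@np.array(X)+c['tvec']
ValueError: time passes only in moves, steps and waits
```

Calibration reads are rate-limited, so I'll cache them.

```bash
sed -i 's/^from rig import env/from rig import env\nfrom functools import lru_cache\ncal=lru_cache(lambda n:env.get_calibration(n))/; s/c=env.get_calibration(n)/c=cal(n)/' h.py; python3 - <<'E'
from h import *
from scipy.optimize import least_squares
B={'wrist':[249.5,190.5,316.5,265.5],'top':[303.5,182.5,320.5,200.5],'scene':[242.5,201.5,261.5,223.5]}
t=np.linspace(0,2*np.pi,60)
def mod(n,X):
    P=np.array([proj(n,[X[0]+.021*np.cos(a),X[1]+.021*np.sin(a),z]) for a in t for z in(X[2],X[2]-.036)])
    return np.r_[P.min(0),P.max(0)]
for ns in (['wrist'],['top','scene'],['wrist','top','scene']):
    r=least_squares(lambda X:np.concatenate([mod(n,X)-B[n] for n in ns]),[.572,-.145,.285],loss='soft_l1',diff_step=1e-4)
    print(ns,r.x.round(4),r.fun.round(1))
c=cal('wrist');R=cv2.Rodrigues(c['rvec'])[0];print('cam',-R.T@c['tvec'])
for z in(.13,.15,.17):print(z,[atz('wrist',p,z).round(4) for p in((217,275),(313,290))])
E
```

```text
['wrist'] [ 0.57   -0.1474  0.2802] [ 0.6 -0.6 -0.6  0.5]
['top', 'scene'] [ 0.5717 -0.1442  0.2838] [-1.3 -0.6  0.7  0.6  0.1 -0.7 -0.3  0.8]
['wrist', 'top', 'scene'] [ 0.5702 -0.1472  0.2807] [ 0.  -0.2 -1.   1.  -0.2  0.2  1.8  1.3 -1.2  0.5 -1.6  1.9]
cam [ 0.61701373 -0.2180511   0.46914472]
0.13 [array([ 0.5721, -0.004 ,  0.13  ]), array([ 0.4618, -0.0511,  0.13  ])]
0.15 [array([ 0.5747, -0.0167,  0.15  ]), array([ 0.471 , -0.0609,  0.15  ])]
0.17 [array([ 0.5774, -0.0293,  0.17  ]), array([ 0.4801, -0.0708,  0.17  ])]
```

{"name": "apply_moves", "arguments": {
  "deltas": [
    [1, -1, 0, -20, 0],
    [0.62, -1, -1, -40, 0],
    [0.62, -1, -1, -60, 0],
    [0.62, -1, -1, -75, 0],
    [0.62, -1, -1, -80, 0],
    [0.62, -1, -1, -80, 0],
    [0.62, -1, -1, -80, 0],
    [0.62, -1, -1, -80, 0],
    [0.62, -1, -1, -80, 0],
    [0.62, -1, -1, -80, 0]
  ]
}}

```text
time: 5.15
position: [0.571, -0.1468, 0.4211]
ee_rot: [-0.0, 0.88, -0.476, 0.0]
ft_force: [-0.4, -0.3, 0.7]
opening: 0.621
```

```bash
python3 - <<'E'
from h import *
o=env.get_obs();print(o['time'],o['position'],o['ft_force'],o['ft_torque'],o['opening'],o['qpos'])
cal('wrist')
im=env.snapshot('wrist')
print([proj('wrist',[.5705,-.1465,z]).round(1) for z in(.282,.246)])
R=np.array([[1,0],[0,1]])
cv2.imwrite('pics/w2.png',cv2.resize(im[150:420,120:450],None,fx=2.2,fy=2.2,interpolation=cv2.INTER_CUBIC))
cv2.imwrite('pics/w2full.png',im)
E
```

```text
5.15 [ 0.57104184 -0.14675623  0.42114333] [-0.36756647 -0.33845896  0.7128043 ] [ 0.00218255  0.0568833  -0.00304072] 0.6209731930388499 [-3.75511534e-01  4.07496551e-01  6.05751409e-02  1.22315395e+00
 -1.03583487e-05 -2.52567466e+00]
[array([278.4, 318.8]), array([279.1, 275.1])]
```

View pics/w2.png

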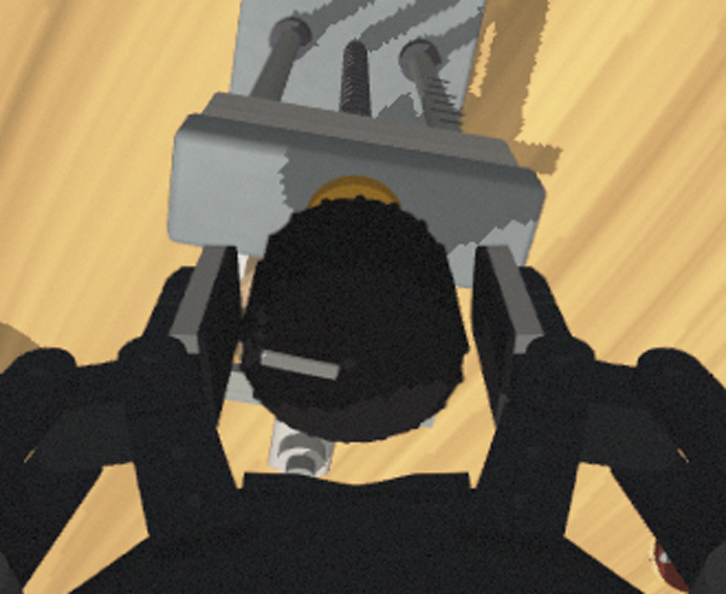

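The crop shows the knob at x 245–467 and the pads at 238 and 474, so it is centred across the jaws. Next I'll check it along the pad width from the vertical extent, 195–441.

```bash
python3 - <<'E'
from h import *
from scipy.optimize import least_squares
im=cv2.imread('pics/w2full.png')
B=np.array([245/2.2+120,195/2.2+150,467/2.2+120,441/2.2+150])
t=np.linspace(0,2*np.pi,90)
def mod(X,zt):
    P=np.array([proj('wrist',[X[0]+.021*np.cos(a),X[1]+.021*np.sin(a),z]) for a in t for z in(zt,zt-.036)]);return np.r_[P.min(0),P.max(0)]
o=env.get_obs();p=o['position'];w,x,y,_=o['ee_rot'];a=2*np.arctan2(y,x);ux=np.array([np.cos(a),np.sin(a)]);uy=np.array([np.sin(a),-np.cos(a)])
for zt in(None,.280,.282,.284):
    f=(lambda X:mod(X[:2],X[2])-B) if zt is None else (lambda X:mod(X,zt)-B)
    r=least_squares(f,[.57,-.147]+([.282] if zt is None else []),diff_step=1e-4)
    e=r.x[:2]-p[:2];print(zt,r.x.round(4),r.fun.round(1),'along tool x,y mm',(e@ux*1e3).round(2),(e@uy*1e3).round(2))
print('toolx',ux,'yaw',a)
E
```

```text
None [ 0.5687 -0.1463  0.2791] [ 1.2 -1.1 -1.2  1.1] along tool x,y mm -1.61 1.75
0.28 [ 0.569  -0.1469] [ 0.8 -1.5 -0.8  1.6] along tool x,y mm -1.01 1.75
0.282 [ 0.5697 -0.1479] [-0.1 -2.2  0.1  2.7] along tool x,y mm 0.25 1.75
0.284 [ 0.5704 -0.149 ] [-1.  -2.9  1.   3.8] along tool x,y mm 1.51 1.75
toolx [ 0.54747771 -0.83682026] yaw -0.9914492033550801
```

Across the jaws is confirmed directly, but the other direction depends on the calibration. I'll turn the tool 86° around the knob and look at the symmetry there.

{"name": "apply_moves", "arguments": {
  "deltas": [
    [0.62, 0, 0, 0, -0.15],
    [0.62, 0, 0, 0, -0.3],
    [0.62, 0, 0, 0, -0.45],
    [0.62, 0, 0, 0, -0.6],
    [0.62, 0, 0, 0, -0.75],
    [0.62, 0, 0, 0, -0.9],
    [0.62, 0, 0, 0, -1.05],
    [0.62, 0, 0, 0, -1.2],
    [0.62, 0, 0, 0, -1.35],
    [0.62, 0, 0, 0, -1.45]
  ]
}}

```text
time: 6.2
position: [0.571, -0.1467, 0.4208]
ee_rot: [0.0, -0.34, 0.94, -0.0]
ft_force: [0.1, -0.6, 0.6]
opening: 0.623
```

```bash
python3 - <<'E'
from h import *
o=env.get_obs();print(o['time'],o['position'],o['ee_rot'],o['ft_force'],o['ft_torque'])
im=env.snapshot('wrist')
cv2.imwrite('pics/w3.png',cv2.resize(im[150:420,120:450],None,fx=2.2,fy=2.2,interpolation=cv2.INTER_CUBIC))
w,x,y,_=o['ee_rot'];a=2*np.arctan2(y,x);print('tooly',np.sin(a),-np.cos(a))
E
```

```text
6.2 [ 0.57096669 -0.146747    0.42079894] [ 4.03790171e-05 -3.40206994e-01  9.40350571e-01 -4.69551538e-05] [ 0.0653804  -0.5866467   0.58516631] [ 0.02751704  0.00535167 -0.02616355]
tooly -0.6398276851704306 0.7685184013993733
```

View pics/w3.png

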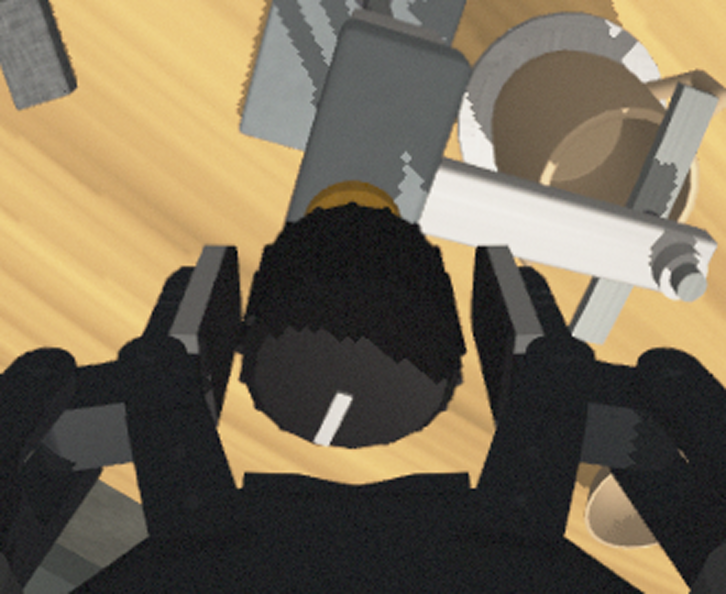

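The knob is now at x 243–464 (centre 353.5) against the pads' centre at 356, so it sits about 0.5 mm to the -tool-y side. I'll correct by (+0.3, -0.4) mm, turn back and close.

{"name": "apply_moves", "arguments": {
  "deltas": [
    [0.62, 0.3, -0.4, 0, 0.15],
    [0.62, 0.3, -0.4, 0, 0.3],
    [0.62, 0.3, -0.4, 0, 0.45],
    [0.62, 0.3, -0.4, 0, 0.6],
    [0.62, 0.3, -0.4, 0, 0.75],
    [0.62, 0.3, -0.4, 0, 0.9],
    [0.62, 0.3, -0.4, 0, 1.05],
    [0.62, 0.3, -0.4, 0, 1.2],
    [0.62, 0.3, -0.4, 0, 1.35],
    [0.62, 0.3, -0.4, 0, 1.45]
  ]
}}

```text
time: 7.25
position: [0.5713, -0.1471, 0.4208]
ee_rot: [0.0, 0.882, -0.472, 0.0]
ft_force: [0.3, 0.7, 0.4]
opening: 0.622
```

```bash
cat > s.py <<'E'
from h import *
import sys
def sample(k=6):
    L=[]
    for i in range(k):
        im=env.snapshot('scene');o=env.get_obs();L.append(np.r_[o['ft_force'],o['ft_torque'],o['tau'][5],o['time']])
    L=np.array(L);w,x,y,_=o['ee_rot'];a=2*np.arctan2(y,x)
    print('t %.2f yaw %.4f q6 %.4f open %.3f'%(o['time'],a,o['qpos'][5],o['opening']),'F',L[:,:3].mean(0).round(2),'T',L[:,3:6].mean(0).round(4),'sdTz %.4f'%L[:,5].std(),'tau6 %.4f sd %.4f'%(L[:,6].mean(),L[:,6].std()),'pos',(o['position']*1e3).round(2))
    return im
if __name__=='__main__':
    im=sample(int(sys.argv[1]) if len(sys.argv)>1 else 6)
    if len(sys.argv)>2: cv2.imwrite(sys.argv[2],im)
E
python3 s.py 5
```

```text
t 7.50 yaw -0.9934 q6 -2.5242 open 0.618 F [-0.42 -0.06  0.04] T [-0.0087  0.0063  0.0101] sdTz 0.0096 tau6 -0.3332 sd 0.8087 pos [ 571.26 -147.14  420.75]
```

{"name": "apply_moves", "arguments": {
  "deltas": [
    [0.55, 0, 0, 0, 0],
    [0.5, 0, 0, 0, 0],
    [0.47, 0, 0, 0, 0],
    [0.4, 0, 0, 0, 0],
    [0.3, 0, 0, 0, 0],
    [0.2, 0, 0, 0, 0],
    [0.1, 0, 0, 0, 0],
    [0, 0, 0, 0, 0],
    [0, 0, 0, 0, 0],
    [0, 0, 0, 0, 0]
  ]
}}

```text
time: 8.5
position: [0.5715, -0.1469, 0.4211]
ee_rot: [-0.0, 0.88, -0.476, 0.0]
ft_force: [3.0, 4.1, 4.6]
opening: 0.478
```

```bash
python3 s.py 5
```

```text
t 8.75 yaw -0.9911 q6 -2.5261 open 0.476 F [3.   4.33 5.25] T [ 0.8907 -0.6726  0.0156] sdTz 0.0206 tau6 -0.0012 sd 0.0000 pos [ 571.51 -146.92  421.13]
```

The grip is well centred, with only about 5 N sideways. The gap is at least 11 mm (1.73 rad), so winding down 1.5 rad is safe before feeling for contact.

{"name": "apply_moves", "arguments": {
  "deltas": [
    [0, 0, 0, 0, -0.1],
    [0, 0, 0, 0, -0.25],
    [0, 0, 0, 0, -0.4],
    [0, 0, 0, 0, -0.6],
    [0, 0, 0, 0, -0.75],
    [0, 0, 0, 0, -0.9],
    [0, 0, 0, 0, -1.05],
    [0, 0, 0, 0, -1.2],
    [0, 0, 0, 0, -1.35],
    [0, 0, 0, 0, -1.48]
  ]
}}

```text
time: 9.75
position: [0.5719, -0.147, 0.4211]
ee_rot: [0.001, -0.34, 0.94, -0.0]
ft_force: [6.2, 4.0, 3.7]
opening: 0.471
```

```bash
python3 - <<'E'
from s import *
cal('wrist');np.savez('calA.npz',**cal('wrist'))
im=env.snapshot('wrist');cv2.imwrite('pics/w4full.png',im)
cv2.imwrite('pics/w4.png',cv2.resize(im[130:350,280:480],None,fx=2.7,fy=2.7,interpolation=cv2.INTER_CUBIC))
sample(6)
E
```

```text
t 10.10 yaw 3.8421 q6 -1.0761 open 0.477 F [5.64 4.01 3.47] T [ 0.816  -1.1748  0.0074] sdTz 0.0299 tau6 0.4894 sd 0.7145 pos [ 571.88 -146.98  421.15]
```

View pics/w4.png

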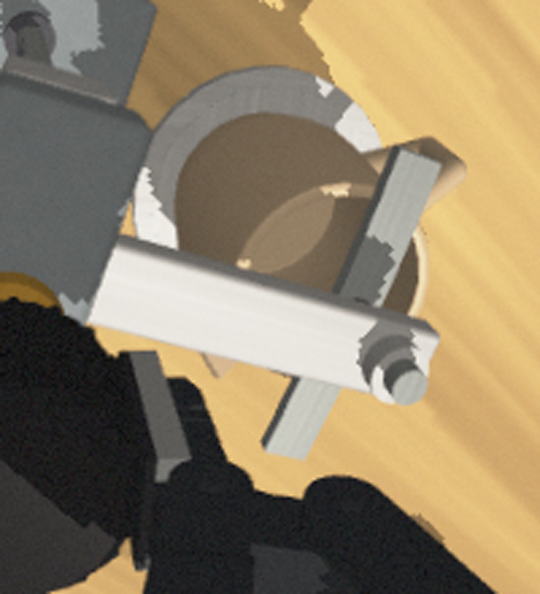

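The crop shows the bar's top-face ends at about (420,152) and (284,452), and the rim's right edge at about x 425. I'll get a rough bar height from its known 110 mm length.

```bash
python3 - <<'E'
from h import *
c=dict(np.load('calA.npz'));import h
h.cal=lambda n:c
f=lambda p:(p[0]/2.7+280-.3,p[1]/2.7+130-.3)
for z in np.arange(.13,.18,.005):
    a,b=atz('wrist',f((420,152)),z),atz('wrist',f((284,452)),z);g=[atz('wrist',f(p),z) for p in((402,147),(438,158),(262,445),(305,458))]
    m=(a+b)/2
    print('%.3f len %.1f w %.1f %.1f  reach %.1f'%(z,1e3*np.linalg.norm(a-b),1e3*np.linalg.norm(g[0]-g[1]),1e3*np.linalg.norm(g[2]-g[3]),1e3*np.linalg.norm(m[:2]-[.5716,-.147])),m.round(4))
E
```

```text
0.130 len 119.9 w 14.8 19.5  reach 125.9 [ 0.5269 -0.0293  0.13  ]
0.135 len 117.6 w 14.5 19.1  reach 122.9 [ 0.5265 -0.0326  0.135 ]
0.140 len 115.3 w 14.2 18.8  reach 120.0 [ 0.5261 -0.036   0.14  ]
0.145 len 113.0 w 13.9 18.4  reach 117.1 [ 0.5257 -0.0393  0.145 ]
0.150 len 110.7 w 13.6 18.0  reach 114.1 [ 0.5253 -0.0426  0.15  ]
0.155 len 108.4 w 13.4 17.6  reach 111.3 [ 0.5249 -0.046   0.155 ]
0.160 len 106.1 w 13.1 17.3  reach 108.4 [ 0.5245 -0.0493  0.16  ]
0.165 len 103.8 w 12.8 16.9  reach 105.6 [ 0.5241 -0.0527  0.165 ]
0.170 len 101.5 w 12.5 16.5  reach 102.8 [ 0.5237 -0.056   0.17  ]
0.175 len 99.1 w 12.2 16.1  reach 100.1 [ 0.5233 -0.0593  0.175 ]
```

Length and reach agree: the bar's top is at z≈0.150, so its underside is about 9 mm above a rim near 0.135. I'll step down while feeling the torque.

{"name": "apply_moves", "arguments": {
  "deltas": [
    [0, 0, 0, 0, -0.07],
    [0, 0, 0, 0, -0.14],
    [0, 0, 0, 0, -0.21],
    [0, 0, 0, 0, -0.28],
    [0, 0, 0, 0, -0.28],
    [0, 0, 0, 0, -0.28],
    [0, 0, 0, 0, -0.28],
    [0, 0, 0, 0, -0.28],
    [0, 0, 0, 0, -0.28],
    [0, 0, 0, 0, -0.28]
  ]
}}

```text
time: 11.1
position: [0.5719, -0.1471, 0.4211]
ee_rot: [0.001, -0.209, 0.978, -0.0]
ft_force: [6.2, 3.4, 3.6]
opening: 0.475
```

```bash
python3 s.py 6
```

```text
t 11.40 yaw 3.5620 q6 -0.7961 open 0.476 F [6.03 3.68 3.98] T [ 0.7324 -1.233  -0.0147] sdTz 0.0280 tau6 -0.0044 sd 0.0000 pos [ 571.95 -147.1   421.11]
```

{"name": "apply_moves", "arguments": {
  "deltas": [
    [0, 0, 0, 0, -0.02],
    [0, 0, 0, 0, -0.04],
    [0, 0, 0, 0, -0.06],
    [0, 0, 0, 0, -0.08],
    [0, 0, 0, 0, -0.1],
    [0, 0, 0, 0, -0.12],
    [0, 0, 0, 0, -0.12],
    [0, 0, 0, 0, -0.12],
    [0, 0, 0, 0, -0.12],
    [0, 0, 0, 0, -0.12]
  ]
}}

```text
time: 12.4
position: [0.572, -0.1471, 0.4211]
ee_rot: [0.001, -0.15, 0.989, -0.0]
ft_force: [7.0, 2.9, 4.0]
opening: 0.475
```

```bash
python3 s.py 6
```

```text
t 12.70 yaw 3.4420 q6 -0.6761 open 0.480 F [6.79 3.14 3.81] T [ 6.639e-01 -1.241e+00 -3.000e-04] sdTz 0.0181 tau6 -0.0046 sd 0.0000 pos [ 571.96 -147.13  421.15]
```

```bash
cat > s.py <<'E'
from h import *
import sys
def sample(k=5):
    o=env.get_obs();L=[np.r_[o['ft_torque'],o['tau'][5]]]
    for i in range(k):
        env.snapshot('scene');o=env.get_obs();L.append(np.r_[o['ft_torque'],o['tau'][5]])
    L=np.array(L);w,x,y,_=o['ee_rot'];a=2*np.arctan2(y,x)
    print('t %.2f yaw %.4f'%(o['time'],a),'Tz',L[:,2].round(3),'mean %.4f'%L[:,2].mean(),'tau6',L[:,3].round(4),'F',o['ft_force'].round(1))
if __name__=='__main__': sample(int(sys.argv[1]))
E
```

{"name": "apply_moves", "arguments": {
  "deltas": [
    [0, 0, 0, 0, -0.01],
    [0, 0, 0, 0, -0.02],
    [0, 0, 0, 0, -0.03],
    [0, 0, 0, 0, -0.04],
    [0, 0, 0, 0, -0.05],
    [0, 0, 0, 0, -0.06],
    [0, 0, 0, 0, -0.07],
    [0, 0, 0, 0, -0.08],
    [0, 0, 0, 0, -0.09],
    [0, 0, 0, 0, -0.1]
  ]
}}

```text
time: 13.7
position: [0.572, -0.1472, 0.4211]
ee_rot: [0.001, -0.1, 0.995, -0.0]
ft_force: [6.5, 2.7, 3.4]
opening: 0.473
```

```bash
python3 s.py 6
```

```text
t 14.00 yaw 3.3419 Tz [ 0.012 -0.032 -0.035 -0.035 -0.044 -0.012  0.007] mean -0.0198 tau6 [-0.1604 -0.0869  0.1217  0.0409  0.0071 -0.0021 -0.0043] F [6.3 3.3 3.1]
```

{"name": "apply_moves", "arguments": {
  "deltas": [
    [0, 0, 0, 0, -0.01],
    [0, 0, 0, 0, -0.02],
    [0, 0, 0, 0, -0.03],
    [0, 0, 0, 0, -0.04],
    [0, 0, 0, 0, -0.05],
    [0, 0, 0, 0, -0.06],
    [0, 0, 0, 0, -0.07],
    [0, 0, 0, 0, -0.08],
    [0, 0, 0, 0, -0.09],
    [0, 0, 0, 0, -0.1]
  ]
}}

```text
time: 15.0
position: [0.572, -0.1472, 0.4211]
ee_rot: [0.001, -0.05, 0.999, -0.0]
ft_force: [6.2, 3.3, 3.0]
opening: 0.479
```

```bash
python3 s.py 6
```

```text
t 15.30 yaw 3.2419 Tz [-0.014 -0.034  0.011 -0.01   0.031  0.011 -0.007] mean -0.0018 tau6 [-0.1606 -0.0871  0.1214  0.0406  0.0069 -0.0023 -0.0045] F [6.6 3.1 3.8]
```

tau6 repeats to 0.0002 Nm between identical steps, which gives me a good contact signal. I'll keep the steps identical.

{"name": "apply_moves", "arguments": {
  "deltas": [
    [0, 0, 0, 0, -0.01],
    [0, 0, 0, 0, -0.02],
    [0, 0, 0, 0, -0.03],
    [0, 0, 0, 0, -0.04],
    [0, 0, 0, 0, -0.05],
    [0, 0, 0, 0, -0.06],
    [0, 0, 0, 0, -0.07],
    [0, 0, 0, 0, -0.08],
    [0, 0, 0, 0, -0.09],
    [0, 0, 0, 0, -0.1]
  ]
}}

```text
time: 16.3
position: [0.572, -0.1472, 0.4211]
ee_rot: [0.001, 0.0, 1.0, -0.0]
ft_force: [6.0, 2.7, 4.2]
opening: 0.474
```

```bash
python3 s.py 6
```

```text
t 16.60 yaw 3.1419 Tz [ 0.033  0.011  0.013 -0.029 -0.001 -0.023  0.01 ] mean 0.0020 tau6 [-0.1608 -0.0874  0.1213  0.0404  0.0067 -0.0026 -0.0047] F [7.2 2.7 3.2]
```

{"name": "apply_moves", "arguments": {
  "deltas": [
    [0, 0, 0, 0, -0.01],
    [0, 0, 0, 0, -0.02],
    [0, 0, 0, 0, -0.03],
    [0, 0, 0, 0, -0.04],
    [0, 0, 0, 0, -0.05],
    [0, 0, 0, 0, -0.06],
    [0, 0, 0, 0, -0.07],
    [0, 0, 0, 0, -0.08],
    [0, 0, 0, 0, -0.09],
    [0, 0, 0, 0, -0.1]
  ]
}}

```text
time: 17.6
position: [0.572, -0.1472, 0.4211]
ee_rot: [0.001, 0.05, 0.999, -0.0]
ft_force: [6.2, 1.8, 3.3]
opening: 0.473
```

```bash
python3 s.py 6
```

```text
t 17.90 yaw 3.0419 Tz [-0.001  0.022  0.026  0.055 -0.023 -0.027 -0.045] mean 0.0010 tau6 [-0.161  -0.0876  0.121   0.0402  0.0065 -0.0028 -0.0049] F [4.9 2.8 3.6]
```

```bash
python3 - <<'E'
from h import *
c=cal('wrist');np.savez('calB.npz',**c)
im=env.snapshot('wrist');cv2.imwrite('pics/w5full.png',im)
p=proj('wrist',[.525,-.043,.145]);print(p)
u,v=int(p[0]),int(p[1]);u0=max(0,u-90);v0=max(0,v-80);print(u0,v0)
cv2.imwrite('pics/w5.png',cv2.resize(im[v0:v0+170,u0:u0+200],None,fx=3.4,fy=3.4,interpolation=cv2.INTER_CUBIC))
E
```

```text
[408.74300471 139.80841487]
318 59
```

View pics/w5.png

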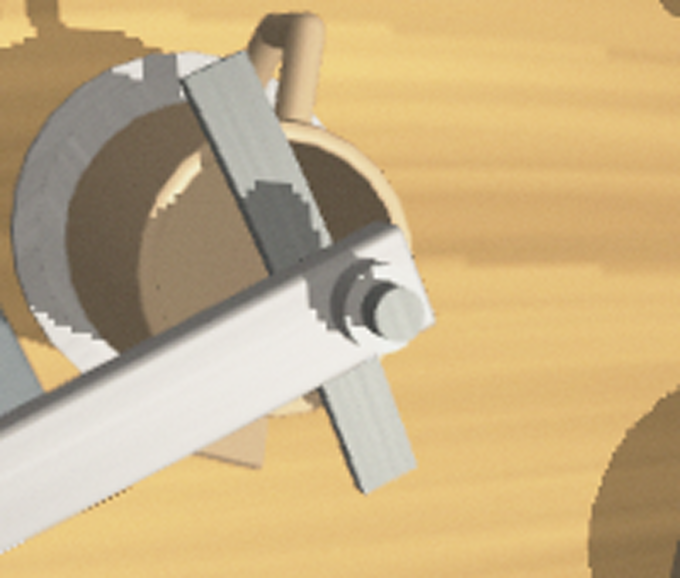

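The crop shows the bar's top corners at about (183,82), (247,53), (415,465), (366,490), and the rim's outer right edge through (320,126), (360,155), (395,200), (408,235). I'll fit the bar and rim together over views A and B.

```bash
python3 - <<'E'
from h import *
import h
from scipy.optimize import least_squares
cs={'A':dict(np.load('calA.npz')),'B':dict(np.load('calB.npz'))}
h.cal=lambda n:cur
S={'A':(2.7,280,130),'B':(3.4,318,59)}
fx=lambda k,p:np.array([p[0]/S[k][0]+S[k][1]-.35,p[1]/S[k][0]+S[k][2]-.35])
bar={'A':[(402,147),(438,158),(305,458),(262,445)],'B':[(183,82),(247,53),(415,465),(366,490)]}
rim={'A':[(426,240),(427,262),(421,300)],'B':[(320,126),(360,155),(395,200),(408,235),(310,410)]}
def P(k,X):
    global cur;cur=cs[k];h.cal=lambda n:cs[k];return proj('wrist',X)
def res(v):
    x,y,z,th,rx,ry,rz=v;r=[]
    u=np.array([np.cos(th),np.sin(th)]);w=np.array([-u[1],u[0]])
    for k in'AB':
        zz=z-(0.0051 if k=='B' else 0)
        C=[np.r_[np.array([x,y])+a*.055*u+b*.008*w,zz] for a in(1,-1) for b in(1,-1)]
        Q=np.array([P(k,c) for c in C])
        for p in bar[k]:
            d=Q-fx(k,p);r+=list(d[np.argmin((d**2).sum(1))])
        T=np.array([P(k,[rx+.036*np.cos(t),ry+.036*np.sin(t),rz]) for t in np.linspace(0,2*np.pi,180)])
        for p in rim[k]: r.append(np.linalg.norm(T-fx(k,p),axis=1).min())
    return r
for th in(1.2,-1.2,.5,):
    s=least_squares(res,[.5253,-.0426,.15,th,.525,-.043,.137],diff_step=1e-4,x_scale=.01)
    print(s.cost.round(2),s.x.round(4),np.round(s.fun,1))
E
```

```text
7.31 [ 0.5259 -0.042   0.1494  0.4054  0.5241 -0.0494  0.1391] [-1.3  0.3  0.6  1.9 -0.6 -0.6  0.5  1.2  0.5  0.5  0.2  0.3 -0.9 -0.9
 -0.8  0.1 -0.9 -0.9  0.2  0.6  0.7  0.3  0.9  0.1]
7.28 [ 0.5259 -0.042   0.1495  0.4064  0.5241 -0.0495  0.1391] [-1.4  0.3  0.6  1.9 -0.6 -0.5  0.6  1.2  0.5  0.5  0.2  0.3 -0.9 -1.
 -0.8  0.1 -0.9 -0.9  0.2  0.5  0.7  0.4  0.9  0.2]
7.29 [ 0.5259 -0.042   0.1495  0.4065  0.5241 -0.0494  0.1391] [-1.4  0.3  0.5  1.9 -0.5 -0.5  0.6  1.2  0.5  0.5  0.2  0.3 -0.9 -1.
 -0.8  0.1 -0.9 -0.8  0.2  0.6  0.7  0.3  0.9  0.1]
```

The estimated gap is now about 0 ± 2 mm, so contact is close. I'm switching to 0.05 rad steps, about 4 N each once touching.

{"name": "apply_moves", "arguments": {
  "deltas": [
    [0, 0, 0, 0, -0.005],
    [0, 0, 0, 0, -0.01],
    [0, 0, 0, 0, -0.015],
    [0, 0, 0, 0, -0.02],
    [0, 0, 0, 0, -0.025],
    [0, 0, 0, 0, -0.03],
    [0, 0, 0, 0, -0.035],
    [0, 0, 0, 0, -0.04],
    [0, 0, 0, 0, -0.045],
    [0, 0, 0, 0, -0.05]
  ]
}}

```text
time: 18.95
position: [0.572, -0.1473, 0.4212]
ee_rot: [0.001, 0.075, 0.997, -0.0]
ft_force: [6.5, 2.7, 3.6]
opening: 0.476
```

```bash
python3 s.py 6
```

```text
t 19.25 yaw 2.9919 Tz [ 0.021 -0.074 -0.008 -0.     0.014  0.031 -0.025] mean -0.0057 tau6 [-0.0788 -0.0449  0.057   0.017   0.0002 -0.0043 -0.0054] F [6.2 2.8 3.7]
```

{"name": "apply_moves", "arguments": {
  "deltas": [
    [0, 0, 0, 0, -0.005],
    [0, 0, 0, 0, -0.01],
    [0, 0, 0, 0, -0.015],
    [0, 0, 0, 0, -0.02],
    [0, 0, 0, 0, -0.025],
    [0, 0, 0, 0, -0.03],
    [0, 0, 0, 0, -0.035],
    [0, 0, 0, 0, -0.04],
    [0, 0, 0, 0, -0.045],
    [0, 0, 0, 0, -0.05]
  ]
}}

```text
time: 20.25
position: [0.572, -0.1473, 0.4211]
ee_rot: [0.001, 0.1, 0.995, -0.0]
ft_force: [6.8, 2.8, 3.6]
opening: 0.477
```

```bash
python3 s.py 6
```

```text
t 20.55 yaw 2.9418 Tz [ 0.058  0.    -0.04  -0.034 -0.038  0.042  0.017] mean 0.0007 tau6 [-0.0789 -0.045   0.0569  0.0168  0.0002 -0.0044 -0.0054] F [6.2 2.7 3.4]
```

{"name": "apply_moves", "arguments": {
  "deltas": [
    [0, 0, 0, 0, -0.005],
    [0, 0, 0, 0, -0.01],
    [0, 0, 0, 0, -0.015],
    [0, 0, 0, 0, -0.02],
    [0, 0, 0, 0, -0.025],
    [0, 0, 0, 0, -0.03],
    [0, 0, 0, 0, -0.035],
    [0, 0, 0, 0, -0.04],
    [0, 0, 0, 0, -0.045],
    [0, 0, 0, 0, -0.05]
  ]
}}

```text
time: 21.55
position: [0.572, -0.1473, 0.4212]
ee_rot: [0.001, 0.125, 0.992, -0.0]
ft_force: [6.6, 2.4, 3.5]
opening: 0.478
```

```bash
python3 s.py 6
```

```text
t 21.85 yaw 2.8918 Tz [ 0.004 -0.031 -0.024 -0.056 -0.009 -0.008  0.011] mean -0.0161 tau6 [-0.079  -0.0451  0.0569  0.0168  0.0001 -0.0045 -0.0056] F [6.6 2.3 3.8]
```

{"name": "apply_moves", "arguments": {
  "deltas": [
    [0, 0, 0, 0, -0.005],
    [0, 0, 0, 0, -0.01],
    [0, 0, 0, 0, -0.015],
    [0, 0, 0, 0, -0.02],
    [0, 0, 0, 0, -0.025],
    [0, 0, 0, 0, -0.03],
    [0, 0, 0, 0, -0.035],
    [0, 0, 0, 0, -0.04],
    [0, 0, 0, 0, -0.045],
    [0, 0, 0, 0, -0.05]
  ]
}}

```text
time: 22.85
position: [0.5719, -0.1473, 0.4212]
ee_rot: [0.001, 0.149, 0.989, -0.0]
ft_force: [6.9, 2.6, 3.2]
opening: 0.476
```

```bash
python3 s.py 6
```

```text
t 23.15 yaw 2.8418 Tz [ 0.025  0.02  -0.038  0.028 -0.011 -0.005 -0.025] mean -0.0009 tau6 [-0.0712 -0.0379  0.0558  0.0161 -0.0002 -0.0046 -0.0057] F [6.1 2.4 3.1]
```

The moving tau6 shifted for the first time, from -0.0790 to -0.0712, which may be first contact. I'll take one more identical step to confirm the trend.

{"name": "apply_moves", "arguments": {
  "deltas": [
    [0, 0, 0, 0, -0.005],
    [0, 0, 0, 0, -0.01],
    [0, 0, 0, 0, -0.015],
    [0, 0, 0, 0, -0.02],
    [0, 0, 0, 0, -0.025],
    [0, 0, 0, 0, -0.03],
    [0, 0, 0, 0, -0.035],
    [0, 0, 0, 0, -0.04],
    [0, 0, 0, 0, -0.045],
    [0, 0, 0, 0, -0.05]
  ]
}}

```text
time: 24.15
position: [0.572, -0.1473, 0.4211]
ee_rot: [0.001, 0.174, 0.985, -0.0]
ft_force: [7.1, 2.4, 4.4]
opening: 0.477
```

```bash
python3 s.py 6
```

```text
t 24.45 yaw 2.7918 Tz [-0.002  0.007  0.032  0.045  0.041 -0.078  0.013] mean 0.0083 tau6 [-0.0546 -0.0213  0.0711  0.0299  0.0134  0.0089  0.008 ] F [5.8 2.6 2.8]
```

tau6 rose by 0.024 Nm moving and 0.014 Nm at rest, which implies about 4 N on the rim. A half step will confirm the slope.

{"name": "apply_moves", "arguments": {
  "deltas": [
    [0, 0, 0, 0, -0.005],
    [0, 0, 0, 0, -0.01],
    [0, 0, 0, 0, -0.015],
    [0, 0, 0, 0, -0.02],
    [0, 0, 0, 0, -0.025],
    [0, 0, 0, 0, -0.03],
    [0, 0, 0, 0, -0.03],
    [0, 0, 0, 0, -0.03],
    [0, 0, 0, 0, -0.03],
    [0, 0, 0, 0, -0.03]
  ]
}}

```text
time: 25.45
position: [0.5719, -0.1473, 0.4211]
ee_rot: [0.001, 0.189, 0.982, -0.0]
ft_force: [6.7, 1.8, 3.0]
opening: 0.477
```

```bash
python3 s.py 8
```

```text
t 25.85 yaw 2.7618 Tz [ 0.023  0.057  0.022  0.032  0.006 -0.015  0.004 -0.016 -0.027] mean 0.0095 tau6 [0.0182 0.0182 0.0182 0.0182 0.0182 0.0182 0.0182 0.0182 0.0182] F [5.2 2.3 3.4]
```

Slope confirmed (0.34 Nm/rad). Extrapolating the tau6 rise gives contact at yaw ≈ 2.86, with about 5 N on the rim now. The raising target is 2.86 + 0.5 (slack) + 8/6.366 (1.257) = 4.617, which is +1.855 from here. I'll also null the sideways grip force so that the release is clean.

{"name": "apply_moves", "arguments": {
  "deltas": [
    [0, 0.1, 0, 0, 0.05],
    [0, 0.3, 0.1, 0.1, 0.12],
    [0, 0.5, 0.2, 0.2, 0.2],
    [0, 0.6, 0.2, 0.3, 0.3],
    [0, 0.6, 0.2, 0.3, 0.42],
    [0, 0.6, 0.2, 0.3, 0.54],
    [0, 0.6, 0.2, 0.3, 0.66],
    [0, 0.6, 0.2, 0.3, 0.78],
    [0, 0.6, 0.2, 0.3, 0.9],
    [0, 0.6, 0.2, 0.3, 1.0]
  ]
}}

```text
time: 26.85
position: [0.5722, -0.147, 0.4211]
ee_rot: [0.0, -0.307, 0.952, -0.0]
ft_force: [4.3, 2.7, 2.4]
opening: 0.475
```

```bash
python3 s.py 6
```

```text
t 27.15 yaw 3.7617 Tz [-0.074  0.012 -0.013  0.023  0.086 -0.031 -0.006] mean -0.0004 tau6 [ 1.3483  0.7293 -1.2917 -0.4465 -0.128  -0.0282 -0.0032] F [3.9 3.7 2.3]
```

{"name": "apply_moves", "arguments": {
  "deltas": [
    [0, 0, 0, 0, 0.1],
    [0, 0, 0, 0, 0.2],
    [0, 0, 0, 0, 0.3],
    [0, 0, 0, 0, 0.4],
    [0, 0, 0, 0, 0.5],
    [0, 0, 0, 0, 0.58],
    [0, 0, 0, 0, 0.63],
    [0, 0, 0, 0, 0.67],
    [0, 0, 0, 0, 0.69],
    [0, 0, 0, 0, 0.7]
  ]
}}

```text
time: 28.15
position: [0.572, -0.1468, 0.4211]
ee_rot: [0.0, -0.613, 0.79, -0.0]
ft_force: [3.5, 4.0, 3.1]
opening: 0.476
```

```bash
python3 s.py 6
```

```text
t 28.45 yaw 4.4614 Tz [-0.052  0.022 -0.018 -0.057 -0.011  0.02  -0.007] mean -0.0148 tau6 [-0.0374 -0.0008 -0.1577 -0.0635 -0.0271 -0.0177 -0.0154] F [3.4 3.5 2.6]
```

{"name": "apply_moves", "arguments": {
  "deltas": [
    [0, 0.2, 0.2, 0.1, 0.03],
    [0, 0.4, 0.4, 0.2, 0.06],
    [0, 0.6, 0.7, 0.4, 0.09],
    [0, 0.6, 0.7, 0.4, 0.11],
    [0, 0.6, 0.7, 0.4, 0.125],
    [0, 0.6, 0.7, 0.4, 0.14],
    [0, 0.6, 0.7, 0.4, 0.15],
    [0, 0.6, 0.7, 0.4, 0.156],
    [0, 0.6, 0.7, 0.4, 0.156],
    [0, 0.6, 0.7, 0.4, 0.156]
  ]
}}

```text
time: 29.45
position: [0.5723, -0.1465, 0.4212]
ee_rot: [-0.0, -0.673, 0.74, 0.0]
ft_force: [-1.4, -4.1, -1.6]
opening: 0.478
```

```bash
python3 - <<'E'
from s import *
sample(6)
cal('wrist');np.savez('calC.npz',**cal('wrist'))
im=env.snapshot('wrist');cv2.imwrite('pics/w6full.png',im)
cv2.imwrite('pics/w6.png',cv2.resize(im[150:420,120:450],None,fx=2.2,fy=2.2,interpolation=cv2.INTER_CUBIC))
E
```

```text
t 29.75 yaw 4.6174 Tz [-0.022 -0.043 -0.039 -0.025 -0.014 -0.019 -0.03 ] mean -0.0276 tau6 [-0.034  -0.0239 -0.021  -0.0242 -0.0262 -0.0264 -0.0267] F [-0.7 -5.4 -2.4]
```

View pics/w6.png

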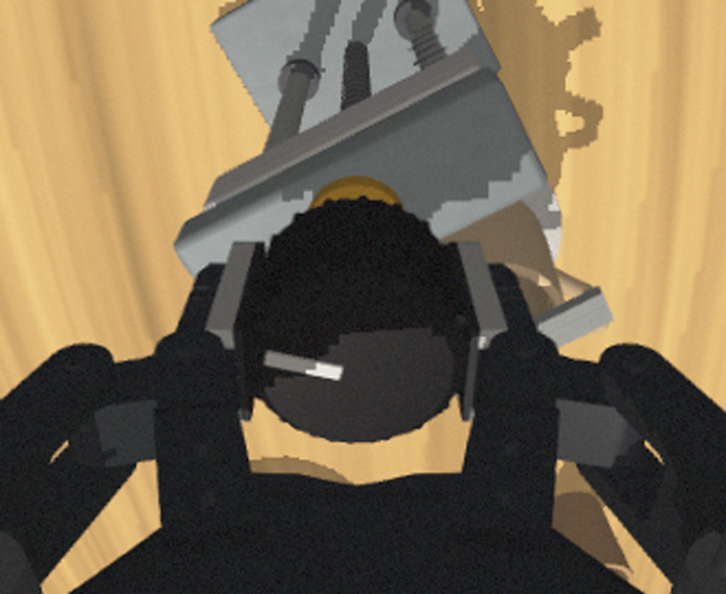

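The mark sits in the same place relative to the pads as before gripping, so there was no slip. Tool yaw is 4.617 as planned. I'll null the leftover 5 N in y (tangential to the pads) before opening.

{"name": "apply_moves", "arguments": {
  "deltas": [
    [0, 0, -0.1, -0.1, 0],
    [0, 0, -0.2, -0.2, 0],
    [0, 0, -0.3, -0.2, 0],
    [0, 0, -0.4, -0.2, 0],
    [0, 0, -0.4, -0.2, 0],
    [0, 0, -0.4, -0.2, 0],
    [0, 0, -0.4, -0.2, 0],
    [0, 0, -0.4, -0.2, 0],
    [0, 0, -0.4, -0.2, 0],
    [0, 0, -0.4, -0.2, 0]
  ]
}}

```text
time: 30.8
position: [0.5723, -0.1466, 0.4212]
ee_rot: [-0.0, -0.673, 0.74, 0.0]
ft_force: [-3.9, -3.9, 0.7]
opening: 0.472
```

```bash
python3 s.py 4
```

```text
t 31.00 yaw 4.6177 Tz [-0.017 -0.017 -0.039 -0.029 -0.054] mean -0.0312 tau6 [-0.0384 -0.0384 -0.0384 -0.0384 -0.0385] F [-2.8 -2.9  0.6]
```

{"name": "apply_moves", "arguments": {
  "deltas": [
    [0, 0, -0.1, 0, 0],
    [0, 0, -0.2, 0, 0],
    [0, 0, -0.2, 0, 0],
    [0, 0, -0.2, 0, 0],
    [0.65, 0, -0.2, 0, 0],
    [0.65, 0, -0.2, 0, 0],
    [0.65, 0, -0.2, 0, 0],
    [0.65, 0, -0.2, 0, 0],
    [0.65, 0, -0.2, 0, 0],
    [0.65, 0, -0.2, 0, 0]
  ]
}}

```text
time: 32.0
position: [0.5725, -0.1468, 0.4212]
ee_rot: [0.0, -0.673, 0.74, -0.0]
ft_force: [0.6, -0.2, -0.0]
opening: 0.649
```

```bash
python3 - <<'E'
from s import *
sample(2)
im=env.snapshot('wrist');cv2.imwrite('pics/w7full.png',im)
cv2.imwrite('pics/w7.png',cv2.resize(im[150:420,120:450],None,fx=2.2,fy=2.2,interpolation=cv2.INTER_CUBIC))
E
```

```text
t 32.10 yaw 4.6178 Tz [-0.007  0.001  0.034] mean 0.0096 tau6 [-0.0001 -0.0001 -0.0001] F [-0.9  1.6  0.4]
```

View pics/w7.png

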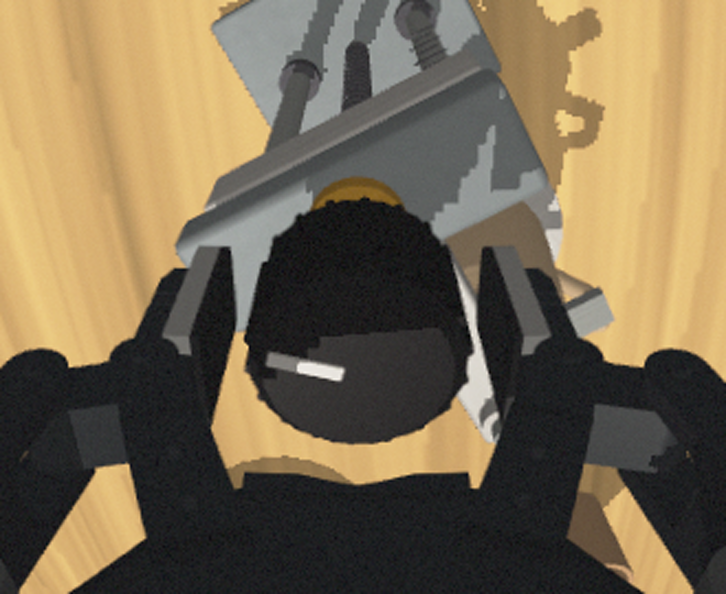

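The knob is released, with its mark still at (268,358)–(345,375), so it didn't turn noticeably. I'll retreat straight up.

{"name": "apply_moves", "arguments": {
  "deltas": [
    [0.8, 0, 0, 0, 0],
    [0.8, 0, 0, 3, 0],
    [0.8, 0, 0, 10, 0],
    [0.8, 0, 0, 25, 0],
    [0.8, 0, 0, 45, 0],
    [0.8, 0, 0, 65, 0],
    [0.8, 0, 0, 85, 0],
    [0.8, 0, 0, 100, 0],
    [0.8, 0, 0, 100, 0],
    [0.8, 0, 0, 100, 0]
  ]
}}

```text
time: 33.15
position: [0.5725, -0.1468, 0.5211]
ee_rot: [0.0, -0.673, 0.74, -0.0]
ft_force: [0.2, -0.3, -0.5]
opening: 0.797
```

```bash
python3 - <<'E'
from s import *
sample(2)
ims=[]
for n,x,y in(('top',240,160),('scene',210,190)):
    im=env.snapshot(n);cv2.imwrite(f'pics/{n}9.png',im)
    ims.append(cv2.resize(im[y:y+100,x:x+100],None,fx=4,fy=4,interpolation=cv2.INTER_CUBIC))
    d=cv2.absdiff(im,cv2.imread(f'pics/{n}0.png')).max(2)
    ims[-1]
cv2.imwrite('pics/f.png',np.hstack(ims))
E
```

```text
t 33.25 yaw 4.6177 Tz [ 0.027  0.012 -0.01 ] mean 0.0094 tau6 [-0.      0.0001  0.    ] F [ 0.2  0.1 -1.3]
```

View pics/f.png

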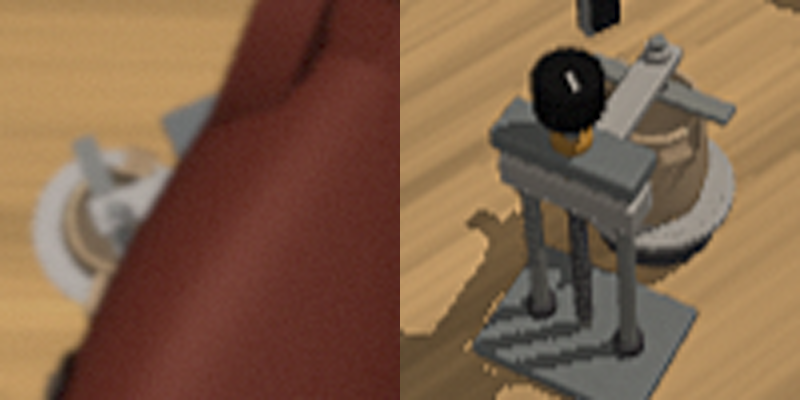

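The scene crop shows the jug where it was, the foot slightly lower than at the start and hanging above the rim, and the gripper clear of the knob. I'm handing in.

```bash
python3 -c "
from rig import env
print(env.sign_off())"
```

```text
the job is handed in; nothing more can be done
None
```

The gauge is set and handed in at about 33 s. I wound the foot down by the knob in one grip until it touched the rim, wound back up to 8 mm, and let go.

- **Touch:** the wrist joint's torque (tau6) began to rise at knob yaw 2.86 rad and kept rising over three steps. I stopped about 0.1 rad past that, which I estimate as 4–5 N on the rim. There was no direct force reading at the rim.
- **Setting:** I raised 1.757 rad from the touch point: 0.5 rad for the slack plus 1.257 rad for 8 mm. The foot came up from below without overshoot, and the tool ended at yaw 4.617 rad as planned.
- **Release:** in the wrist pictures before and after letting go, the knob's mark looks the same to within roughly 0.03 rad (about 0.2 mm). The gripper was clear, with no force on it.
- **Final picture:** the jug stands where it was in the scene view, with the foot above the rim. The robot arm hid most of the gauge in the top view, so that view only partly confirms this.

**Limits of these checks:**
- **Height accuracy:** I inferred the 8 mm from the touch angle and the given 0.5 rad slack rather than measuring it. Moving and resting torque put the touch at yaw 2.866 and 2.832 rad, a spread of about 0.2 mm.
- **Camera disagreement:** the camera estimate expected the touch about 0.2 rad (roughly 1 mm) earlier than I felt it, which is within its own ±2 mm.
- **Torque sensor:** the wrist torque sensor was too noisy to confirm the touch, so I relied on tau6.

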